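# Serve boiled eggs: cool ones into the stand, the hot one lifted with tongs

## Robot

A 7-joint arm with a two-finger parallel gripper is mounted at the origin on a cart in front of the work surface, level with it; the furniture and walls round the work are solid. World frame = base frame: x ahead of the robot, y to its left, z up, the work surface at z = 0. Lengths are in m, angles in rad, forces in N, time in s.
With the tool pointing down it reaches from about 0.4 to 0.875 m from the base axis. Payload 19.3 kg.
Tool frame: the origin (TCP) lies midway between the tips of the shut fingers; the grasp point (between the pads) lies 19 mm behind it; z points along the fingers, y is the line along which they close (so a half turn about z gives the same grasp; the last joint's range is limited). The gripper opens to 85 mm and grips with 20 to 120 N. Pads are 22 mm wide; open, the fingers measure 114 mm over their backs; the gripper's body (76 mm by 85 mm) begins 54 mm behind the grasp point. The pads swing forward as they close: fully open they stand 13 mm farther back than shut.
Start: joints at [1.182, 0.521, -0.036, 1.599, 0.021, 1.021, -0.113], TCP at [0.196, -0.594, 0.231] pointing down, gripper open.
Joint ranges: [-2.91, 2.91], [-0.3, 2.13], [-1.5, 1.42], [0.17, 2.43], [-1.26, 4.41], [0.16, 1.93], [-2.52, 2.52]. Speed limits (rad/s): [1.89, 1.89, 2.39, 2.39, 3.01, 3.01, 3.01].

## Interface

Orientations are given as [roll, pitch, yaw] about the fixed x, y, z axes, in that order (R = Rz(yaw) Ry(pitch) Rx(roll)).
In Python, from workcell import telemetry, grab_frame, calibration, bot, outline_of, landmark_of gives the robot as it stands. The module is installed in compiled form; this text tells all that it offers.
- The arm moves only by the shell command python3 -m inch 'ROWS' [FORCE]. ROWS is JSON, a list of rows, each a list of 7 numbers: the shift along the tool's x, y, z in m, then the turn, a rotation vector about the tool's x, y, z in rad, then the closure, from 0 (fully open) to 1 (shut). A call has 1 to 5 rows; each row shifts and turns the commanded pose from where the row before left it, along the tool's axes as they then stand; what a row does not reach is not made up. A row lasts 1/10 s, in which the tool goes at most 50 mm and 8.59 degrees, less where a joint would pass 70% of its speed; a pose out of reach is approached as far as the arm can. A call is refused whole if a number of a shift passes 0.05 or a number of a turn 0.15, either way. A call with a gripper value outside its range is refused whole. The fingers move at their own pace and stop on an object; FORCE is the grip in N (left out, the last holds). Time passes only in rows, so rows that do not move let the fingers close. It gives the time, the measured TCP pose, the force, the opening and the grip force at its end, in the units of the state.
- telemetry.observe(): the state, without advancing time (a new reading comes with each control period).
- grab_frame(name): name is "scene" or "top"; returns the picture (480x640x3 uint8, red, green, blue); there is no depth.
- calibration(name): a dict with "fovy" (degrees; the focal length in pixels is half the picture's height over the tangent of half this angle, whatever the lens; pixels are square), "cx", "cy" (the principal point, pixels), "pose" (4x4, takes a point from camera to world coordinates). Camera axes: x right, y down, z forward; pixel columns grow to the right and rows downward; lengths in m; the calibration is good to about 2 mm. A picture is of the moment at which its call begins. calibration takes no time and is no camera call.
- bot.job_done(): hands the job in; it is judged then, once.
Trained networks look in the newest picture that a camera, given by its name, has taken for a name from the list of things; names that differ only in an ending like _2 or _b are one class to them, and where a whole thing is asked for, a point or a joint stands for the part that bears it (a point fixed in the world has none). Each returns a list of dicts, best first, with "score" (0 to 1); they miss things now and then, are a little off and sometimes report something else, mostly with a low value. They report only what shows in the picture. A call takes as long as a camera call. They do not tell look-alikes from the thing itself.
- outline_of(label, camera): "region" (480x640 bool, what is visible of it) and "rect" ([left, top, right, bottom] in pixels, round what is visible of it).
- landmark_of(label, camera): "xy" ([column, row] in pixels: a listed point, or the origin of a listed thing).
The state is a dict: "clock": time; "qpos": joint angles; "qd": joint speeds; "joint_efforts": joint torques, N m; "position": TCP position; "tool_rot": TCP orientation; "force": force on the tool from outside, world axes, zero at the start; "moment": the same for the moment, N m; "grip_width": finger opening in m; "finger_force": force on a finger pad.
Only numpy, scipy, OpenCV 4.12 (cv2) and the standard library are available. Lean on these libraries where they do the work, as an engineer would, in place of code of your own. Each camera call takes 0.05 s, during which the arm holds its last target. There are 200 camera calls.

## Task

Breakfast eggs: stand the two cool boiled eggs from the white porcelain crate in the wooden egg stand, each upright in a hole of its own, and let go of them. The third egg has just been steamed and is too hot to touch, so then pick up the kitchen tongs, close them on that egg and lift it well clear of its wire ring (a good 8 cm), straight up over the steamer pan so that it drips back into it. Finish while holding it up there in the closed tongs, and leave the garlic, the spoon and the tin where they are.

Things in the scene. Friction and masses are not known exactly. Their poses are not given: they have to be found in the camera images.
- egg_1_center (a point): centre (half-way up) of the first cool egg, a brown hen's egg 44 mm across and 57 mm tall, 60 g, standing pointed end down in the white crate with its z axis up. Its centre stands about 10 mm above the crate's top, so its widest part is free above the crate. In the stand's hole it sits at the same height above the stand's top.
- egg_2_center (a point): centre of the second cool egg, same size and seat as the first, in the diagonally opposite hole of the crate.
- egg_hot_center (a point): centre (half-way up) of the hot egg, same size and mass, standing pointed end down in one wire ring of the rack on the steamer pan. The top of its ring lies about 11 mm below its centre, so tongs held with their mid-height 5 mm above the egg's centre clear the wires and still close on its widest part. Neither fingers nor arm may touch it.
- crate: white porcelain egg crate, 122 mm square, its top 30 mm above the worktop, four round holes 39 mm across at 28 mm either side of the middle along its x and y; fixed. Origin: centre of its underside; z up.
- stand: light wooden egg stand, 124 mm square, its top 30 mm above the worktop, four round through holes 39 mm across; fixed. It may stand left or right of the crate. Origin: centre of its underside; z up.
- stand_hole0 (a point): centre of the mouth of hole 0 of the stand, at its top face, 28 mm to -x and 28 mm to +y of the stand's middle; empty at the start, any one will do. An egg in it has its centre right above, about 10 mm higher.
- stand_hole1 (a point): centre of the mouth of hole 1 of the stand, at its top face, 28 mm to -x and 28 mm to -y of the stand's middle; empty at the start, any one will do. An egg in it has its centre right above, about 10 mm higher.
- stand_hole2 (a point): centre of the mouth of hole 2 of the stand, at its top face, 28 mm to +x and 28 mm to +y of the stand's middle; empty at the start, any one will do. An egg in it has its centre right above, about 10 mm higher.
- stand_hole3 (a point): centre of the mouth of hole 3 of the stand, at its top face, 28 mm to +x and 28 mm to -y of the stand's middle; empty at the start, any one will do. An egg in it has its centre right above, about 10 mm higher.
- pan: round steel steamer pan, 160 mm across, on the hob (its underside 5 mm above the worktop), fixed, with a black handle along its own -y. A wire rack lies on its rim (rim 50 mm above the underside) with three wire rings 38 mm inside, their wire 4 mm thick, upper edge 62 mm above the underside. Origin: centre of the underside.
- pan_ring (a point): centre of the wire ring that holds the hot egg, at mid-height of the wire, 42 mm from the pan's axis along the pan's own -x (the side nearest the robot).
- tongs: sprung kitchen tongs, 250 mm long with the hanging loop, 24 mm high, 110 g, lying on edge on the worktop, so that the arms close towards each other horizontally. Origin: underside of the hinge pin at the closed end; x along the middle line to the open end, z up. They stand open by themselves: 80 mm clear between the heads.
- tongs_grip (a point): where to take the tongs, near their centre of mass: on the middle line, 100 mm from the hinge, 12 mm above the worktop. Dark sleeves on the outsides of the arms (58 to 130 mm from the hinge) are 62 mm wide over all when open, 55 mm with the heads still 66 mm apart, 45 mm when the heads are shut on an egg. Squeeze them from above, fingers outside, across the tongs' y.
- tongs_tips (a point): middle between the two scooped heads, 200 mm from the hinge (100 mm beyond tongs_grip), half-way up: where the egg's centre belongs. Each head is a dark silicone scoop 18 mm high and 35 mm long, curved round an upright axis to fit an egg; lower the open heads over the egg from above.
- tongs_left: the arm on the tongs' +y side, with sleeve and head; turns on an upright pin at the closed end, both arms move alike. The spring pushes back at the sleeves with 6 N per arm when open and 9 N when shut on an egg; a grip of 15 to 25 N holds the egg firmly.
- tongs_right: the arm of the tongs on the tongs' -y side.
- garlic: bystander: a bulb of garlic, 50 mm, behind the work. Origin: underside.
- spoon: bystander: a metal spoon, 199 mm long, lying at the left.
- tin: bystander: a printed food tin, 57 mm across, 72 mm tall, behind the work. Origin: underside.
Things that resemble listed ones, but are neither listed nor needed, are in the scene too. Leave any pink look-alike of the part that bears egg_2_center alone.

How it is judged:
By the outcome, as a careful person would: the job done as asked, in the order asked, and still so for the second after the job is handed in, while the arm keeps its last pose, push and grip.
It also fails if it takes over 69 s, if anything falls off the work surface, if the arm or the gripper's body presses on something with over 40 N, if the wrist force passes 120 N, or if a joint passes its speed limit or range.

## Working session

There is one attempt and no reset: what is moved stays moved. The work goes in short steps, Python scripts to look and compute and a shell command to move; the robot and the scene stay as the last step left them, time stands still between calls to the robot, and variables do not carry over. Pictures are saved under pics/ and viewed, at most 10 in all, crops included, and the job is handed in when it is done.

```bash
mkdir -p pics; cat > h.py <<'E'
import numpy as np, cv2
from scipy.spatial.transform import Rotation as R
from workcell import telemetry, grab_frame, calibration, bot, outline_of, landmark_of
def snap(c,n):
    im=grab_frame(c); cv2.imwrite(f'pics/{n}.png',im[...,::-1]); return im
def ray(c,uv):
    k=calibration(c); f=240/np.tan(np.radians(k['fovy'])/2); P=np.array(k['pose'])
    d=P[:3,:3]@np.array([(uv[0]-k['cx'])/f,(uv[1]-k['cy'])/f,1]); return P[:3,3],d
def at(c,uv,z):
    o,d=ray(c,uv); return (o+d*(z-o[2])/d[2]).round(4)
def proj(c,p):
    k=calibration(c); f=240/np.tan(np.radians(k['fovy'])/2); P=np.array(k['pose'])
    q=P[:3,:3].T@(np.array(p)-P[:3,3]); return (f*q[0]/q[2]+k['cx']).round(1),(f*q[1]/q[2]+k['cy']).round(1)
E
python3 - <<'E'
from h import *
snap('scene','s0'); snap('top','t0')
for c in('scene','top'): print(c,np.array(calibration(c)['pose']).round(3).tolist(),calibration(c)['fovy'])
Z=dict(egg_1_center=.04,egg_hot_center=.076,crate=0,stand=0,stand_hole0=.03,stand_hole1=.03,stand_hole2=.03,stand_hole3=.03,pan=.005,pan_ring=.065,tongs=0,tongs_grip=.012,tongs_tips=.012,garlic=0,tin=0)
for c in('top','scene'):
  for l,z in Z.items():
    print(c,l,[(np.round(d['xy'],1).tolist(),round(d['score'],2),at(c,d['xy'],z)[:2].tolist()) for d in landmark_of(l,c)[:4]])
s=telemetry.observe(); print(s['position'],s['tool_rot'],s['grip_width'],s['clock'])
E
```

```text
scene [[0.843, -0.396, 0.365, 0.175], [-0.538, -0.603, 0.589, -0.678], [-0.013, -0.693, -0.721, 0.933], [0.0, 0.0, 0.0, 1.0]] 56.65930889874829
top [[0.019, -0.998, 0.061, 0.527], [-1.0, -0.018, 0.017, 0.005], [-0.016, -0.061, -0.998, 1.252], [0.0, 0.0, 0.0, 1.0]] 47.02819074879357
top egg_1_center []
top egg_hot_center [([449.6, 258.6], 0.73, [0.5606, -0.2393])]
top crate [([303.4, 233.5], 0.59, [0.6137, 0.0769]), ([296.5, 313.0], 0.39, [0.4336, 0.0885])]
top stand [([228.2, 238.7], 0.79, [0.5987, 0.2482]), ([214.4, 249.2], 0.4, [0.5742, 0.279]), ([448.7, 264.5], 0.27, [0.5494, -0.2531])]
top stand_hole0 [([213.9, 245.2], 0.88, [0.5819, 0.2738]), ([236.4, 246.6], 0.81, [0.5797, 0.2235]), ([217.3, 222.8], 0.73, [0.632, 0.2678]), ([239.1, 221.9], 0.57, [0.6349, 0.2191])]
top stand_hole1 [([213.9, 245.2], 0.88, [0.5819, 0.2738]), ([236.4, 246.6], 0.81, [0.5797, 0.2235]), ([217.3, 222.8], 0.73, [0.632, 0.2678]), ([239.1, 221.9], 0.57, [0.6349, 0.2191])]
top stand_hole2 [([213.9, 245.2], 0.88, [0.5819, 0.2738]), ([236.4, 246.6], 0.81, [0.5797, 0.2235]), ([217.3, 222.8], 0.73, [0.632, 0.2
[... 1560 characters left out ...]
], 0.77, [0.581, 0.2207]), ([260.1, 214.6], 0.76, [0.5738, 0.2682])]
scene pan [([360.1, 335.5], 0.62, [0.5822, -0.2299]), ([226.5, 213.5], 0.18, [0.499, 0.3571])]
scene pan_ring [([354.7, 331.0], 0.68, [0.5527, -0.2425])]
scene tongs [([235.4, 256.4], 0.71, [0.4438, 0.1795])]
scene tongs_grip [([242.5, 275.3], 0.65, [0.426, 0.0942]), ([277.6, 202.9], 0.59, [0.6545, 0.3059])]
scene tongs_tips [([256.8, 303.2], 0.8, [0.4149, -0.0109])]
scene garlic [([354.9, 241.3], 0.56, [0.7657, 0.041])]
scene tin [([328.9, 215.4], 0.88, [0.7654, 0.1777]), ([285.1, 217.2], 0.15, [0.6466, 0.2458])]
[ 0.1958644  -0.59347971  0.23127387] [-3.14151011e+00 -9.31767272e-06  3.18752327e-01] 0.08521900149272224 1.6
```

```bash
python3 - <<'E'
from h import *
t=cv2.imread('pics/t0.png'); s=cv2.imread('pics/s0.png')
cv2.imwrite('pics/t0c.png',cv2.resize(t[140:370,180:500],(800,575),interpolation=2))
cv2.imwrite('pics/s0c.png',cv2.resize(s[170:400,190:470],None,fx=2.6,fy=2.6,interpolation=2))
E
```

```text
(no output)
```

View pics/t0c.png

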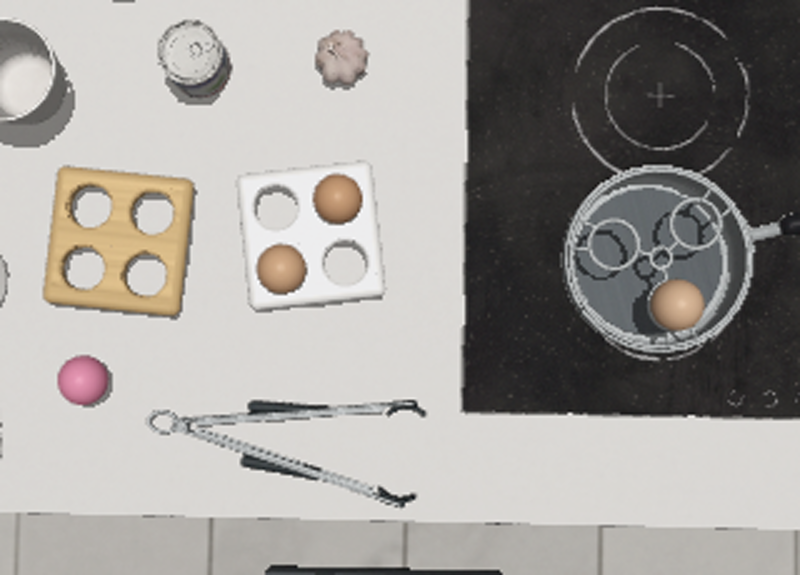

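View pics/s0c.png

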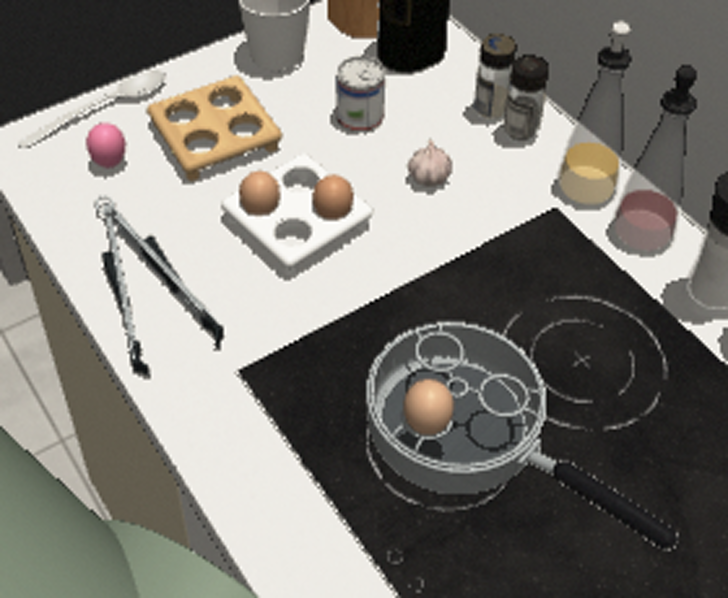

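The enlarged top crop (2.5x from (180,140)) shows:
- **Cool eggs:** the brown eggs in the white crate are at image pixels ≈(315,219) and (293,247).
- **Hot egg:** it is in the pan ring at ≈(451,262).
- **Wooden stand:** ≈(228,237), left of the crate.
- **Tongs:** hinge ≈(253,310), heads ≈(343,303) and (339,339).

The egg candidates are (315,219), (293,247), (451,262) and pink (213,292). The two brown ones in the white crate fit the description. The pink one on the table is the look-alike, and I will leave it alone.

```bash
cat >> h.py <<'E'
def blobs(c,im,lo,hi,amin):
    h=cv2.cvtColor(im,cv2.COLOR_RGB2HSV); m=cv2.inRange(h,lo,hi); n,l,s,ce=cv2.connectedComponentsWithStats(m)
    return [(ce[i].round(1).tolist(),s[i].tolist()) for i in range(1,n) if s[i][4]>amin]
def tri(a,b):
    (o1,d1),(o2,d2)=ray('top',a),ray('scene',b); A=np.c_[d1,-d2]; t=np.linalg.lstsq(A,o2-o1,rcond=None)[0]
    p,q=o1+d1*t[0],o2+d2*t[1]; return ((p+q)/2).round(4),np.linalg.norm(p-q).round(4)
E
python3 - <<'E'
from h import *
for c,f in(('top','t0'),('scene','s0')):
    im=cv2.imread(f'pics/{f}.png')[...,::-1]; h=cv2.cvtColor(np.ascontiguousarray(im),cv2.COLOR_RGB2HSV)
    print(c,[h[v,u].tolist() for u,v in ([(315,219),(293,247),(451,262),(228,237)] if c=='top' else [(289,244),(318,246),(354,326)])])
    for z,b in [(0.04,blobs(c,np.ascontiguousarray(im),(4,85,60),(14,200,255),120)),(0.03,blobs(c,np.ascontiguousarray(im),(12,60,150),(25,150,255),500))]:
        for x in b: print(z,x,at(c,x[0],z))
from scipy.spatial.transform import Rotation
im=np.ascontiguousarray(cv2.imread('pics/t0.png')[...,::-1]);h=cv2.cvtColor(im,cv2.COLOR_RGB2HSV)
m=cv2.inRange(h,(12,60,150),(25,150,255)); 
cs,_=cv2.findContours(m,cv2.RETR_EXTERNAL,1); c=max(cs,key=cv2.contourArea); r=cv2.minAreaRect(c); print('stand',r,[at('top',p,.03)[:2].tolist() for p in cv2.boxPoints(r)])
g=((h[...,1]<15)&(h[...,2]>238)).astype(np.uint8); g[:, :260]=0; g[:190]=0; g[280:]=0; g[:,345:]=0
g=cv2.morphologyEx(g,cv2.MORPH_OPEN,np.ones((3,3))); cs,_=cv2.findContours(g,cv2.RETR_EXTERNAL,1); c=max(cs,key=cv2.contourArea); r=cv2.minAreaRect(c); print('crate',r,[at('top',p,.03)[:2].tolist() for p in cv2.boxPoints(r)])
# tongs dark heads/sleeves
d=((h[...,2]<75)).astype(np.uint8); d[:295]=0; d[345:]=0; d[:,:270]=0; d[:,355:]=0
n,l,s,ce=cv2.connectedComponentsWithStats(d,connectivity=8)
for i in range(1,n):
    if s[i][4]>8: print('dark',s[i].tolist(),ce[i].round(1),at('top',ce[i],.02)[:2])
for i in(0,): print('hinge',at('top',(253.2,310.8),.02))
E
```

```text
top [[14, 91, 210], [15, 81, 215], [14, 71, 218], [18, 94, 217]]
0.04 ([314.8, 219.1], [306, 210, 19, 19, 280]) [0.6432 0.0501 0.04  ]
0.04 ([292.3, 247.1], [283, 238, 19, 19, 252]) [0.5805 0.0983 0.04  ]
0.04 ([447.4, 262.6], [441, 252, 20, 20, 126]) [ 0.5528 -0.242   0.04  ]
0.03 ([227.0, 235.8], [198, 207, 59, 59, 1990]) [0.6034 0.2452 0.03  ]
scene [[13, 106, 185], [12, 115, 166], [14, 92, 213]]
0.04 ([326.1, 145.7], [315, 113, 30, 71, 1032]) [0.9392 0.4547 0.04  ]
0.04 ([289.4, 243.9], [282, 236, 15, 16, 192]) [0.5806 0.1028 0.04  ]
0.04 ([317.6, 245.3], [311, 237, 15, 17, 198]) [0.6438 0.0547 0.04  ]
0.04 ([354.3, 326.4], [346, 316, 18, 21, 280]) [ 0.5704 -0.219   0.04  ]
0.03 ([271.6, 216.8], [247, 199, 51, 36, 752]) [0.5982 0.2402 0.03  ]
stand ((226.81097412109375, 235.7012176513672), (54.332313537597656, 54.88447570800781), 6.340191841125488) [[0.5483, 0.3109], [0.6704, 0.3014], [0.659, 0.1801], [0.5373, 0.1903]]Traceback (most recent call last):
  File "<stdin>", line 12, in <module>
ValueError: max() iterable argument is empty
```

```bash
python3 -m inch '[[0.03,-0.001,0,0,0,-0.048,0],[0.05,-0.001,0,0,0,-0.079,0],[0.05,-0.001,0,0,0,-0.079,0],[0.05,-0.001,0,0,0,-0.079,0],[0.05,-0.001,0,0,0,-0.079,0]]' 60; python3 -m inch '[[0.05,-0.001,0,0,0,-0.079,0],[0.05,-0.001,0,0,0,-0.079,0],[0.05,-0.001,0,0,0,-0.079,0],[0.05,-0.001,0,0,0,-0.079,0],[0.05,-0.001,0,0,0,-0.079,0]]'
python3 - <<'E'
from h import *
print(telemetry.observe()['qpos'])
im=np.ascontiguousarray(cv2.imread('pics/t0.png')[...,::-1]);h=cv2.cvtColor(im,cv2.COLOR_RGB2HSV)
m=cv2.inRange(h,(12,60,150),(25,150,255))
# hole mouths: children contours
cs,hi=cv2.findContours(m,cv2.RETR_CCOMP,2)
for c,x in zip(cs,hi[0]):
    if x[3]>=0 and cv2.contourArea(c)>100: e=cv2.fitEllipse(c); print('hole',np.round(e[0],1),np.round(e[1],1),at('top',e[0],.03)[:2])
d=((h[...,2]<85)).astype(np.uint8); d[:295]=0; d[345:]=0; d[:,:270]=0; d[:,355:]=0
n,l,s,ce=cv2.connectedComponentsWithStats(d,connectivity=8)
for i in range(1,n):
    if s[i][4]>8: print('dark',s[i].tolist(),ce[i].round(1),at('top',ce[i],.02)[:2])
E
```

```text
clock: 2.1
position: [0.4001, -0.4857, 0.2313]
tool_rot: [3.141, -0.0, 0.686]
force: [0.5, -0.9, 0.1]
grip_width: 0.0853
finger_force: 0.0
clock: 2.6
position: [0.5615, -0.2967, 0.2313]
tool_rot: [3.141, -0.0, 1.081]
force: [1.5, -0.4, 0.6]
grip_width: 0.0855
finger_force: 0.0
[ 0.5813731   0.54925964 -0.28429238  1.56149695  0.16914626  1.05488975
 -0.23686511]
hole [237.4 249.3] [18.7 19.2] [0.5738 0.2211]
hole [212.7 246.7] [18.3 18.9] [0.5785 0.2763]
hole [240.4 224.5] [18.4 19. ] [0.6291 0.216 ]
hole [215.5 222. ] [18.6 18.8] [0.6337 0.2719]
dark [279, 301, 32, 5, 97] [291.8 302.6] [0.4578 0.0982]
dark [335, 300, 15, 6, 32] [342.3 302.8] [ 0.4597 -0.014 ]
dark [277, 322, 30, 10, 86] [287.6 326.3] [0.4053 0.1063]
dark [331, 335, 15, 8, 36] [337.7 338.5] [ 0.3809 -0.0052]
```

```bash
python3 -m inch '[[0.045,0,0.006,0,0,-0.071,0],[0.045,0,0.01,0,0,-0.071,0],[0.045,0,0.012,0,0,-0.071,0],[0.045,0,0.012,0,0,-0.071,0],[0.045,0,0.012,0,0,-0.071,0]]'; python3 -m inch '[[0.045,0,0.012,0,0,-0.071,0],[0.045,0,0.012,0,0,-0.071,0],[0.045,0,0.012,0,0,-0.071,0],[0,0,0,0,0,0,0],[0,0,0,0,0,0,0]]'
cat > go.py <<'E'
import sys; from h import *
s=telemetry.observe(); p=s['position']; r=R.from_euler('xyz',s['tool_rot']); t=[float(x) for x in sys.argv[1:5]]
rt=R.from_euler('xyz',[np.pi,0,t[3]])
print('tool shift',r.inv().apply(np.array(t[:3])-p).round(4),'turn',(r.inv()*rt).as_rotvec().round(4),'clock',s['clock'],'q',np.round(s['qpos'],2))
E
python3 go.py .643 .051 .031 1.65
```

```text
clock: 3.1
position: [0.6378, -0.0864, 0.1788]
tool_rot: [3.141, -0.0, 1.435]
force: [0.6, -0.3, -0.7]
grip_width: 0.0854
finger_force: 0.0
clock: 3.6
position: [0.6461, 0.0473, 0.143]
tool_rot: [-3.141, -0.0, 1.647]
force: [0.3, -1.0, -0.1]
grip_width: 0.0854
finger_force: 0.0
tool shift [ 0.0039 -0.0028  0.112 ] turn [-0.0006 -0.0001 -0.0027] clock 3.6 q [ 0.11  0.68 -0.42  1.6   0.33  0.93 -0.35]
```

```bash
python3 -m inch '[[0.004,-0.003,0.03,0,0,0,0],[0,0,0.04,0,0,0,0],[0,0,0.03,0,0,0,0],[0,0,0.014,0,0,0,0],[0,0,0,0,0,0,0]]' 25; python3 -m inch '[[0,0,0,0,0,0,0.7],[0,0,0,0,0,0,0.7],[0,0,0,0,0,0,0.7],[0,0,0,0,0,0,0.7],[0,0,0,0,0,0,0.7]]';python3 -m inch '[[0,0,0,0,0,0,0.7],[0,0,0,0,0,0,0.7]]'; python3 go.py .643 .051 .031 1.65
```

```text
clock: 4.1
position: [0.6424, 0.0489, 0.0281]
tool_rot: [-3.139, 0.001, 1.644]
force: [-1.0, -0.8, 0.2]
grip_width: 0.0852
finger_force: 0.0
clock: 4.6
position: [0.6419, 0.0498, 0.0301]
tool_rot: [-3.139, 0.001, 1.646]
force: [-12.0, -1.8, 9.0]
grip_width: 0.0422
finger_force: 24.6
clock: 4.8
position: [0.6419, 0.0499, 0.0302]
tool_rot: [-3.14, 0.001, 1.646]
force: [-12.0, -1.4, 10.3]
grip_width: 0.0422
finger_force: 24.6
tool shift [ 0.001   0.0012 -0.0008] turn [-0.002   0.0007 -0.0044] clock 4.8 q [ 0.07  0.83 -0.37  1.66  0.41  0.74 -0.42]
```

```bash
python3 -m inch '[[0,0,-0.01,0,0,0,0.7],[0,0,-0.03,0,0,0,0.7],[0,0,-0.03,0,0,0,0.7],[0,0,0,0,0,0,0.7],[0,0,0,0,0,0,0.7]]';python3 -m inch '[[0.02,0,0,0,0,0,0.7],[0.04,0.002,0,0,0,0,0.7],[0.04,0.002,0,0,0,0,0.7],[0.04,0.002,0,0,0,0,0.7],[0.04,0.001,0,0,0,0,0.7]]';python3 -m inch '[[0.03,0.001,0,0,0,0,0.7],[0.012,0,0,0,0,0,0.7],[0,0,0,0,0,0,0.7],[0,0,0,0,0,0,0.7]]'; python3 go.py .6337 .2719 .033 1.65
python3 - <<'E'
from h import *
im=snap('scene','s1'); snap('top','t1')
cv2.imwrite('pics/s1c.png',cv2.resize(im[150:300,200:400,::-1],(800,600),interpolation=2))
E
```

```text
clock: 5.3
position: [0.6437, 0.05, 0.1006]
tool_rot: [3.139, 0.0, 1.645]
force: [-0.4, -0.2, -0.9]
grip_width: 0.0419
finger_force: 26.5
clock: 5.8
position: [0.636, 0.2315, 0.0985]
tool_rot: [-3.141, 0.0, 1.646]
force: [1.0, -0.2, -0.9]
grip_width: 0.0421
finger_force: 26.5
clock: 6.2
position: [0.6345, 0.2706, 0.0987]
tool_rot: [-3.141, 0.001, 1.645]
force: [0.1, 0.2, -0.9]
grip_width: 0.0421
finger_force: 26.5
tool shift [ 0.0014 -0.0007  0.0657] turn [-0.0006  0.0012 -0.005 ] clock 6.2 q [-0.25  0.8  -0.4   1.5   0.35  0.92 -0.68]
```

View pics/s1c.png

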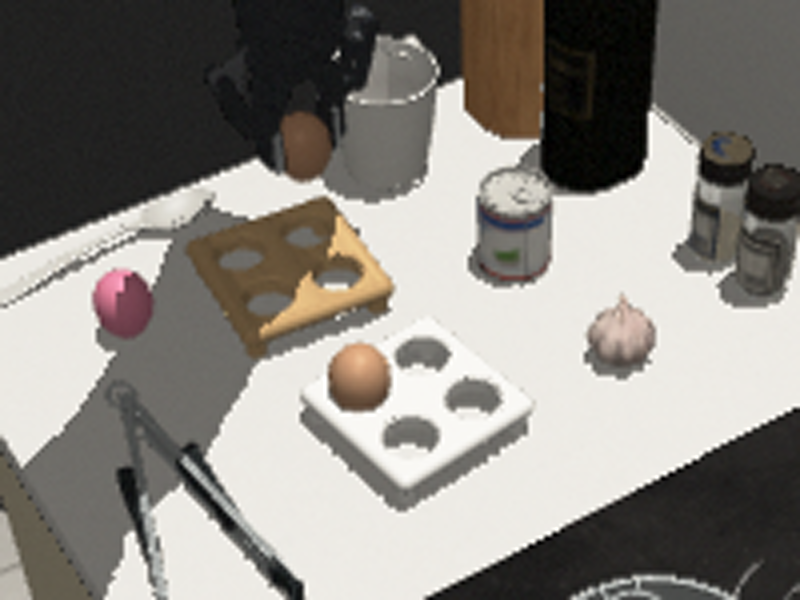

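The crop shows egg 2 held upright at image pixel ≈(276,186), and egg 1 undisturbed in the crate at ≈(290,244). Next I lower it into hole 2.

```bash
python3 -m inch '[[0.001,-0.001,0.02,0,0,0,0.7],[0,0,0.025,0,0,0,0.7],[0,0,0.013,0,0,0,0.7],[0,0,0.006,0,0,0,0.7],[0,0,0,0,0,0,0.7]]';python3 -m inch '[[0,0,0.003,0,0,0,0.7],[0,0,0,0,0,0,0.7],[0,0,0,0,0,0,0.7]]'; python3 go.py .6337 .2719 .0302 1.65
```

```text
clock: 6.8
position: [0.6333, 0.2724, 0.035]
tool_rot: [-3.141, 0.0, 1.645]
force: [0.8, -0.3, -0.3]
grip_width: 0.0424
finger_force: 26.5
clock: 7.1
position: [0.6334, 0.2728, 0.0334]
tool_rot: [3.141, 0.0, 1.645]
force: [-4.6, -2.1, 3.5]
grip_width: 0.0422
finger_force: 27.0
tool shift [-0.0009  0.0002  0.0032] turn [ 0.0004  0.0003 -0.0045] clock 7.1 q [-0.27  0.88 -0.37  1.52  0.39  0.82 -0.71]
```

```bash
python3 -m inch '[[-0.001,-0.001,0.002,0,0,0,0.7],[0,0,0,0,0,0,0.7]]';python3 -m inch '[[0,0,0,0,0,0,0.4],[0,0,0,0,0,0,0.3],[0,0,0,0,0,0,0.1],[0,0,0,0,0,0,0],[0,0,0,0,0,0,0]]'; python3 -m inch '[[0,0,-0.01,0,0,0,0],[0,0,-0.04,0,0,0,0],[0,0,-0.04,0,0,0,0],[0,0,-0.01,0,0,0,0],[0,0,0,0,0,0,0]]'; python3 go.py .579 .099 .0285 1.67
```

```text
clock: 7.3
position: [0.6327, 0.2719, 0.0313]
tool_rot: [3.141, -0.0, 1.646]
force: [-2.1, -0.7, 2.6]
grip_width: 0.0425
finger_force: 26.8
clock: 7.8
position: [0.6324, 0.272, 0.0303]
tool_rot: [3.142, -0.0, 1.646]
force: [0.0, -0.5, -0.7]
grip_width: 0.0853
finger_force: 0.0
clock: 8.3
position: [0.6333, 0.2724, 0.1329]
tool_rot: [3.138, -0.001, 1.646]
force: [-0.1, 0.0, -0.9]
grip_width: 0.0853
finger_force: 0.0
tool shift [-0.1689 -0.0675  0.104 ] turn [ 0.0034 -0.0012 -0.0245] clock 8.3 q [-0.24  0.75 -0.41  1.48  0.34  0.97 -0.67]
```

```bash
python3 -m inch '[[-0.035,-0.014,0,0,0,0,0],[-0.042,-0.017,0,0,0,0,0],[-0.042,-0.017,0,0,0,0,0],[-0.035,-0.014,0,0,0,0,0],[-0.015,-0.005,0,0,0,0,0]]'; python3 -m inch '[[0,0,0.02,0,0,0,0],[0,0,0.02,0,0,0,0]]';  python3 go.py .5795 .099 .0290 1.65
python3 - <<'E'
from h import *
im=snap('top','t2')
for x in blobs('top',im,(4,70,60),(16,200,255),100): print(x,at('top',x[0],.04)[:2])
cv2.imwrite('pics/t2c.png',cv2.resize(im[180:350,180:380,::-1],(700,595),interpolation=2))
E
```

```text
clock: 8.8
position: [0.5768, 0.0943, 0.1293]
tool_rot: [-3.139, 0.002, 1.643]
force: [0.1, 0.2, -0.0]
grip_width: 0.0853
finger_force: 0.0
clock: 9.0
position: [0.5783, 0.098, 0.0896]
tool_rot: [3.141, -0.0, 1.645]
force: [0.2, 0.2, -0.9]
grip_width: 0.0855
finger_force: 0.0
tool shift [0.0009 0.0013 0.0606] turn [ 0.0003 -0.0002 -0.0051] clock 9.0 q [ 0.01  0.67 -0.4   1.8   0.37  0.75 -0.51]
([189.9, 126.2], [164, 120, 49, 16, 562]) [0.8469 0.3339]
([214.2, 221.6], [204, 212, 21, 20, 326]) [0.6337 0.2726]
([450.6, 261.5], [441, 252, 21, 20, 326]) [ 0.5553 -0.249 ]
```

View pics/t2c.png

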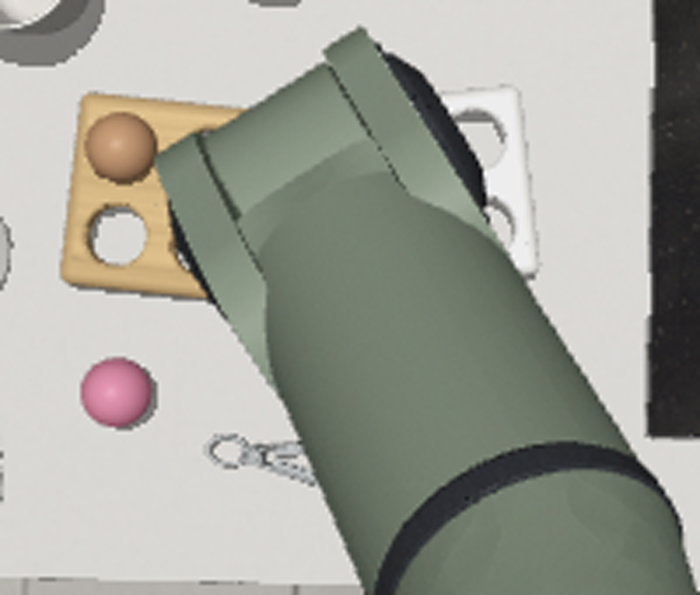

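The first egg is upright in hole 2 at image pixel ≈(214,222). Now egg 1.

```bash
python3 -m inch '[[0,0.001,0.03,0,0,0,0],[0,0,0.025,0,0,0,0],[0,0,0.0055,0,0,0,0],[0,0,0,0,0,0,0]]' 25; python3 -m inch '[[0,0,0,0,0,0,0.7],[0,0,0,0,0,0,0.7],[0,0,0,0,0,0,0.7],[0,0,0,0,0,0,0.7],[0,0,0,0,0,0,0.7]]'; python3 -m inch '[[0,0,-0.01,0,0,0,0.7],[0,0,-0.03,0,0,0,0.7],[0,0,-0.035,0,0,0,0.7],[0,0,0,0,0,0,0.7],[0,0,0,0,0,0,0.7]]'; python3 go.py .5733 .2208 .0302 1.65
```

```text
clock: 9.45
position: [0.5787, 0.0989, 0.0293]
tool_rot: [-3.14, -0.0, 1.646]
force: [-0.6, 0.7, 0.5]
grip_width: 0.0853
finger_force: 0.0
clock: 9.95
position: [0.579, 0.0985, 0.0305]
tool_rot: [-3.142, 0.0, 1.646]
force: [-4.1, -0.5, 6.6]
grip_width: 0.0422
finger_force: 24.7
clock: 10.45
position: [0.5799, 0.0984, 0.1062]
tool_rot: [3.139, -0.0, 1.645]
force: [0.7, 1.0, -1.7]
grip_width: 0.0422
finger_force: 26.1
tool shift [0.1226 0.0024 0.076 ] turn [ 0.0023 -0.0001 -0.0046] clock 10.45 q [ 0.02  0.65 -0.41  1.79  0.35  0.78 -0.5 ]
```

```bash
python3 -m inch '[[0.025,0.001,0,0,0,0,0.7],[0.04,0.001,0,0,0,0,0.7],[0.04,0.001,0,0,0,0,0.7],[0.017,0,0,0,0,0,0.7],[0,0,0,0,0,0,0.7]]'; python3 -m inch '[[0,0,0.03,0,0,0,0.7],[0,0,0.025,0,0,0,0.7],[0,0,0.014,0,0,0,0.7],[0,0,0,0,0,0,0.7],[0,0,0,0,0,0,0.7]]'; python3 go.py .5733 .2208 .0302 1.65
```

```text
clock: 10.95
position: [0.5719, 0.2234, 0.1041]
tool_rot: [-3.14, -0.001, 1.65]
force: [0.3, -0.6, -1.1]
grip_width: 0.0421
finger_force: 26.1
clock: 11.45
position: [0.5733, 0.2198, 0.0361]
tool_rot: [-3.141, 0.0, 1.645]
force: [0.7, 0.3, 0.4]
grip_width: 0.0424
finger_force: 26.7
tool shift [0.001  0.0001 0.0059] turn [-0.0002  0.0004 -0.0047] clock 11.45 q [-0.22  0.78 -0.37  1.74  0.41  0.7  -0.73]
```

```bash
python3 -m inch '[[0.001,0,0.003,0,0,0,0.7],[0,0,0.0025,0,0,0,0.7],[0,0,0,0,0,0,0.7],[0,0,0,0,0,0,0.7]]'; python3 go.py .5733 .2208 .0302 1.65
```

```text
clock: 11.85
position: [0.5726, 0.2208, 0.0308]
tool_rot: [-3.141, 0.001, 1.646]
force: [-5.7, -2.9, 4.6]
grip_width: 0.0422
finger_force: 27.2
tool shift [-0.0001  0.0007  0.0006] turn [-0.0006  0.0009 -0.0045] clock 11.85 q [-0.22  0.79 -0.36  1.74  0.41  0.69 -0.73]
```

```bash
python3 -m inch '[[-0.0005,-0.001,0,0,0,0,0.7],[0,0,0,0,0,0,0.4],[0,0,0,0,0,0,0.3],[0,0,0,0,0,0,0.1],[0,0,0,0,0,0,0]]'; python3 -m inch '[[0,0,0,0,0,0,0],[0,0,-0.01,0,0,0,0],[0,0,-0.04,0,0,0,0],[0,0,-0.04,0,0,0,0],[0,0,0,0,0,0,0]]'
python3 - <<'E'
from h import *
print(telemetry.observe()['position'])
im=snap('scene','s3'); snap('top','t3')
T=cv2.imread('pics/t0.png')[290:350,240:360]; S=im[235:325,215:285,::-1]
a=cv2.resize(T,(800,400),interpolation=2)
cv2.imwrite('pics/tg.png',a); cv2.imwrite('pics/s3c.png',cv2.resize(im[180:330,210:410,::-1],(800,600),interpolation=2))
E
```

```text
clock: 12.35
position: [0.5722, 0.2208, 0.0304]
tool_rot: [3.141, -0.0, 1.646]
force: [-0.3, -0.0, 0.9]
grip_width: 0.085
finger_force: 0.0
clock: 12.85
position: [0.5743, 0.222, 0.126]
tool_rot: [3.135, -0.002, 1.646]
force: [1.1, 0.2, -0.9]
grip_width: 0.0851
finger_force: 0.0
[0.57430092 0.22198374 0.12602552]
```

View pics/s3c.png

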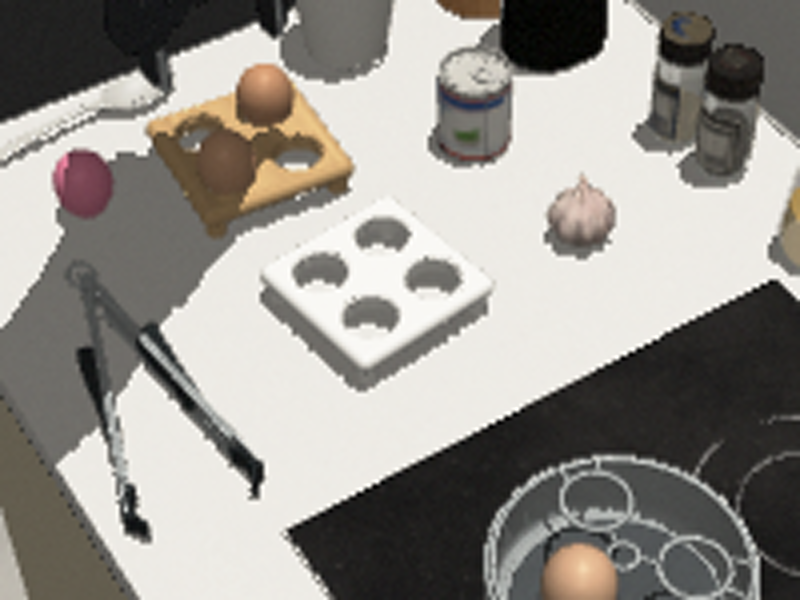

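View pics/tg.png

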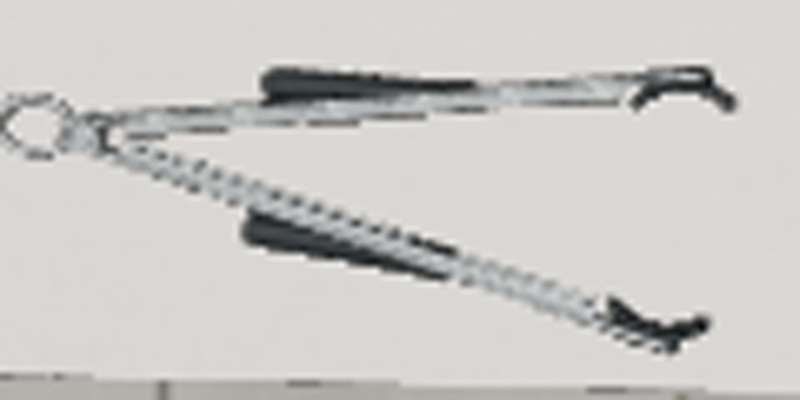

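Both eggs stand upright in the stand, at image pixels ≈(276,203) and (267,222). The tongs crop shows the hinge at ≈(254.7,310), heads at ≈(343.5,302.8) and (338.7,339.2), and sleeve mids at ≈(295.2,302.8) and (292.5,327.5).

```bash
python3 - <<'E'
from h import *
f=lambda u,v,z=.022: at('top',(240+u/6.667,290+v/6.667),z)[:2]
H=f(98,133); hl,hr=f(690,85),f(658,328); sl,sr=f(368,85),f(350,250)
print(H,hl,hr,sl,sr); print('tips',(hl+hr)/2,'slv',(sl+sr)/2)
d=(hl+hr)/2-H; L=np.linalg.norm(d); u=d/L; print('L',L,'dir',np.arctan2(u[1],u[0]),'grip',H+.1*u,'tips',H+.2*u)
n=np.array([-u[1],u[0]]); print('off heads',(hl-H)@n,(hr-H)@n,'slv',(sl-H)@n,(sr-H)@n,(sl-H)@u,(sr-H)@u)
for l in('tongs','tongs_grip','tongs_tips'):
    z=0 if l=='tongs' else .012
    print(l,[(d['score'].__round__(2),at('scene',d['xy'],z)[:2]) for d in landmark_of(l,'scene')[:1]])
E
python3 go.py .43 .09 .06 1.48
```

```text
[0.44   0.1801] [ 0.4599 -0.0167] [ 0.3796 -0.0075] [0.4578 0.0905] [0.4031 0.0952]
tips [ 0.41975 -0.0121 ] slv [0.43045 0.09285]
L 0.1932638158062704 dir -1.6757680573889966 grip [0.42952209 0.08065045] tips [ 0.41904419 -0.01879911]
off heads 0.04041097898961494 -0.040410978989614876 slv 0.027090223682886296 -0.027801143103714246 0.0872417318765004 0.0882990172206169
tongs [(0.63, array([0.4422, 0.1914]))]
tongs_grip [(0.76, array([0.4259, 0.0946]))]
tongs_tips [(0.7, array([ 0.415 , -0.0113]))]
tool shift [-0.1195 -0.1509  0.0599] turn [-0.0012  0.0005  0.1659] clock 13.1 q [-0.18  0.66 -0.42  1.71  0.34  0.84 -0.68]
```

```bash
python3 -m inch '[[-0.024,-0.03,0,0,0,0.036,0],[-0.025,-0.03,0,0,0,0.036,0],[-0.025,-0.03,0,0,0,0.036,0],[-0.025,-0.03,0,0,0,0.036,0],[-0.02,-0.03,0,0,0,0.036,0]]';python3 -m inch '[[0,0,0,0,0,0,0.1],[0,0,0,0,0,0,0.2],[0,0,0,0,0,0,0.2],[0,0,0,0,0,0,0.2]]' 20; python3 go.py .4288 .087 .03 1.466
```

```text
clock: 13.6
position: [0.4211, 0.0999, 0.1197]
tool_rot: [-3.14, 0.001, 1.463]
force: [0.2, 0.2, -0.0]
grip_width: 0.0854
finger_force: 0.0
clock: 14.0
position: [0.4234, 0.1021, 0.1201]
tool_rot: [-3.141, -0.0, 1.466]
force: [-0.6, 0.8, 0.1]
grip_width: 0.0683
finger_force: 0.0
tool shift [-0.0145  0.007   0.09  ] turn [-0.0002 -0.0004  0.0004] clock 14.0 q [-0.05  0.43 -0.4   2.16  0.29  0.6  -0.77]
```

```bash
python3 -m inch '[[-0.0145,0.007,0.02,0,0,0,0],[0,0,0.04,0,0,0,0],[0,0,0.03,0,0,0,0],[0,0,0,0,0,0,0],[0,0,0,0,0,0,0]]'; python3 -m inch '[[0,0,0.015,0,0,0,0],[0,0,0.01,0,0,0,0.05],[0,0,0,0,0,0,0.15],[0,0,0,0,0,0,0.22],[0,0,0,0,0,0,0.22]]'; python3 go.py .4288 .087 .0 1.466
```

```text
clock: 14.5
position: [0.4283, 0.0868, 0.0305]
tool_rot: [-3.14, 0.0, 1.467]
force: [-0.4, -0.2, 1.0]
grip_width: 0.0853
finger_force: 0.0
clock: 15.0
position: [0.4287, 0.0864, 0.006]
tool_rot: [3.141, -0.0, 1.466]
force: [0.6, 0.4, 0.4]
grip_width: 0.0667
finger_force: 0.0
tool shift [0.0006 0.     0.006 ] turn [ 0.0008 -0.0003 -0.0004] clock 15.0 q [-0.16  0.66 -0.23  2.21  0.47  0.31 -0.89]
```

```bash
python3 -m inch '[[0,0,0.004,0,0,0,0.22],[0,0,0,0,0,0,0.22]]'; python3 -m inch '[[0,0,0.002,0,0,0,0.22],[0,0,0,0,0,0,0.22]]'; python3 -m inch '[[0,0,0.002,0,0,0,0.22],[0,0,0,0,0,0,0.22]]';python3 -m inch '[[0,0,0.001,0,0,0,0.22],[0,0,0,0,0,0,0.22]]'
```

```text
clock: 15.2
position: [0.4284, 0.0863, 0.0012]
tool_rot: [3.142, -0.0, 1.466]
force: [-0.6, -0.3, 0.8]
grip_width: 0.0666
finger_force: 0.0
clock: 15.4
position: [0.4282, 0.0863, -0.0009]
tool_rot: [-3.141, 0.0, 1.466]
force: [0.2, -0.2, 0.5]
grip_width: 0.0666
finger_force: 0.0
clock: 15.6
position: [0.4282, 0.0863, -0.0029]
tool_rot: [-3.141, 0.0, 1.466]
force: [-0.2, 1.0, 0.2]
grip_width: 0.0668
finger_force: 0.0
clock: 15.8
position: [0.4283, 0.0863, -0.0038]
tool_rot: [-3.141, 0.0, 1.466]
force: [0.1, -0.3, 0.4]
grip_width: 0.0669
finger_force: 0.0
```

```bash
python3 -m inch '[[0,0,0,0,0,0,0.27],[0,0,0,0,0,0,0.3],[0,0,0,0,0,0,0.32],[0,0,0,0,0,0,0.32]]';  python3 -m inch '[[0,0,0,0,0,0,0.35],[0,0,0,0,0,0,0.36],[0,0,0,0,0,0,0.36],[0,0,0,0,0,0,0.36]]'
```

```text
clock: 16.2
position: [0.4288, 0.0863, -0.0032]
tool_rot: [3.141, -0.0, 1.466]
force: [0.2, -0.9, 12.0]
grip_width: 0.0581
finger_force: 10.2
clock: 16.6
position: [0.429, 0.0863, -0.0031]
tool_rot: [3.14, -0.0, 1.466]
force: [0.9, -1.2, 16.7]
grip_width: 0.0547
finger_force: 12.0
```

```bash
python3 -m inch '[[0,0,-0.003,0,0,0,0.36],[0,0,-0.005,0,0,0,0.36],[0,0,-0.012,0,0,0,0.36],[0,0,-0.02,0,0,0,0.36],[0,0,0,0,0,0,0.36]]';  python3 -m inch '[[0,0,-0.03,0,0,0,0.36],[0,0,-0.03,0,0,0,0.36],[0,0,0,0,0,0,0.36],[0,0,0,0,0,0,0.36]]'
python3 - <<'E'
from h import *
s=telemetry.observe(); print(s['position'],s['moment'])
im=snap('scene','s4'); im2=snap('top','t4')
a=cv2.resize(im[200:350,180:330],(560,560),interpolation=2)
cv2.imwrite('pics/s4c.png',a[...,::-1])
E
```

```text
clock: 17.1
position: [0.4292, 0.0864, 0.0381]
tool_rot: [3.139, -0.001, 1.465]
force: [-0.7, -0.1, -0.7]
grip_width: 0.0545
finger_force: 6.5
clock: 17.5
position: [0.4285, 0.0861, 0.0963]
tool_rot: [3.141, -0.0, 1.465]
force: [0.8, -0.3, -2.0]
grip_width: 0.0545
finger_force: 6.5
[0.42851935 0.08608428 0.09628301] [-0.03502629 -0.01247115 -0.0001175 ]
```

View pics/s4c.png

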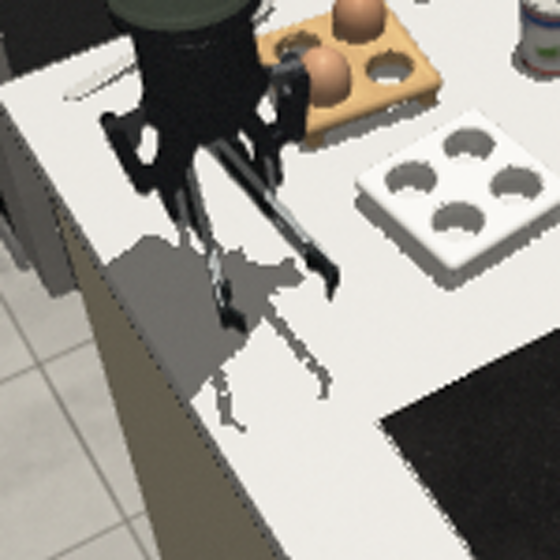

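The tongs hang level in the grip, heads at image pixels ≈(242,286) and (267,274). The eggs in the stand are undisturbed.

```bash
python3 - <<'E'
from h import *
T=cv2.cvtColor(cv2.imread('pics/t4.png'),4); S=cv2.cvtColor(cv2.imread('pics/s4.png'),4)
lo,hi=(4,55,60),(17,200,255)
a=[b for b in blobs('top',T,lo,hi,150) if b[0][0]>400][0]; b=[b for b in blobs('scene',S,lo,hi,150) if 330<b[0][0]<380 and b[0][1]>280][0]
print(a,b,tri(a[0],b[0]),at('top',a[0],.078),at('scene',b[0],.078))
for c in('top','scene'):
  for l,z in(('egg_hot_center',.078),('pan_ring',.065),('pan',.005),('tongs_tips',.1115),('tongs_grip',.1115)):
    print(c,l,[(round(d['score'],2),np.round(d['xy'],1),at(c,d['xy'],z)[:2]) for d in landmark_of(l,c)[:1]])
print('pred tips',proj('scene',(.4182,-.0123,.1113)),proj('top',(.4182,-.0123,.1113)))
cv2.imwrite('pics/t4c.png',cv2.resize(T[230:350,250:490,::-1],(800,400),interpolation=2))
E
```

```text
([450.5, 261.5], [440, 252, 22, 20, 340]) ([354.2, 326.0], [345, 316, 20, 21, 326]) (array([ 0.5535, -0.2396,  0.0812]), np.float64(0.0019)) [ 0.5544 -0.2408  0.078 ] [ 0.5541 -0.2376  0.078 ]
top egg_hot_center [(0.72, array([448.5, 260.9]), array([ 0.5556, -0.2366]))]
top pan_ring [(0.76, array([446.8, 265.2]), array([ 0.5467, -0.2357]))]
top pan [(0.76, array([441.7, 239.8]), array([ 0.6047, -0.236 ]))]
top tongs_tips [(0.93, array([340.8, 326.9]), array([ 0.4154, -0.0104]))]
top tongs_grip []
scene egg_hot_center [(0.84, array([352.8, 330.8]), array([ 0.5438, -0.2462]))]
scene pan_ring [(0.57, array([355.9, 332.2]), array([ 0.5531, -0.2466]))]
scene pan [(0.82, array([366.1, 336.3]), array([ 0.593 , -0.2397]))]
scene tongs_tips [(0.78, array([251.7, 279.4]), array([ 0.4117, -0.0131]))]
scene tongs_grip [(0.9, array([235.8, 251.9]), array([0.4194, 0.0907]))]
pred tips (np.float64(254.0), np.float64(278.1)) (np.float64(341.7), np.float64(325.5))
```

View pics/t4c.png

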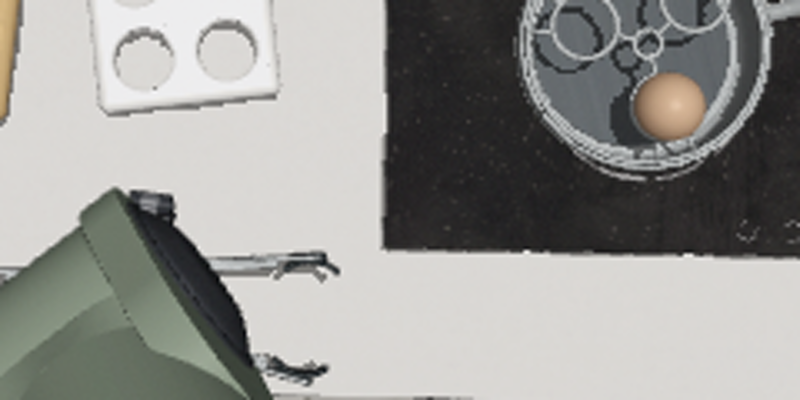

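The top crop shows the head midpoint at ≈(340.7,324.9), within 1 px of the prediction, so the tongs have not slipped. The hot egg is at ≈(450.5,261.5). Next I carry the tongs high over to the egg.

```bash
python3 -m inch '[[0,0,-0.02,0,0,0,0.36],[-0.01,0.008,-0.025,0,0,0,0.36],[-0.022,0.016,0,0,0,0,0.36],[-0.026,0.02,0,0,0,0,0.36],[-0.026,0.02,0,0,0,0,0.36]]'; python3 -m inch '[[-0.026,0.02,0,0,0,0,0.36],[-0.026,0.02,0,0,0,0,0.36],[-0.026,0.02,0,0,0,0,0.36],[-0.026,0.018,0,0,0,0,0.36],[-0.018,0.012,0,0,0,0,0.36]]';python3 -m inch '[[-0.006,0.004,0,0,0,0,0.36],[0,0,0,0,0,0,0.36],[0,0,0,0,0,0,0.36],[0,0,0,0,0,0,0.36]]';python3 go.py .5637 -.1416 .068 1.465
python3 - <<'E'
from h import *
S=snap('scene','s5'); T=snap('top','t5')
for c in('top','scene'):
  for l,z in(('egg_hot_center',.078),('tongs_tips',.156)):
    print(c,l,[(round(d['score'],2),np.round(d['xy'],1),at(c,d['xy'],z)[:2]) for d in landmark_of(l,c)[:1]])
a=cv2.resize(T[200:320,360:500],(465,398),interpolation=2);b=cv2.resize(S[240:380,290:400],(313,398),interpolation=2)
cv2.imwrite('pics/ts5.png',np.hstack([a,b])[...,::-1])
E
```

```text
clock: 18.6
position: [0.4838, -0.005, 0.1416]
tool_rot: [3.141, 0.0, 1.466]
force: [-0.3, -0.1, -1.2]
grip_width: 0.0546
finger_force: 6.5
clock: 19.1
position: [0.5605, -0.1369, 0.1411]
tool_rot: [-3.142, 0.0, 1.464]
force: [0.5, 1.2, -0.4]
grip_width: 0.0549
finger_force: 6.5
clock: 19.5
position: [0.5629, -0.1399, 0.1414]
tool_rot: [-3.141, -0.0, 1.467]
force: [-0.5, 0.0, -0.8]
grip_width: 0.0549
finger_force: 6.5
tool shift [-0.0017  0.0009  0.0734] turn [-0.0002 -0.0003  0.0022] clock 19.5 q [ 0.41  0.58 -0.38  1.79  0.28  0.83 -0.21]
top egg_hot_center []
top tongs_tips []
scene egg_hot_center [(0.8, array([355.4, 329.8]), array([ 0.5503, -0.2473]))]
scene tongs_tips [(0.64, array([353.3, 326.1]), array([ 0.5178, -0.2769]))]
```

View pics/ts5.png

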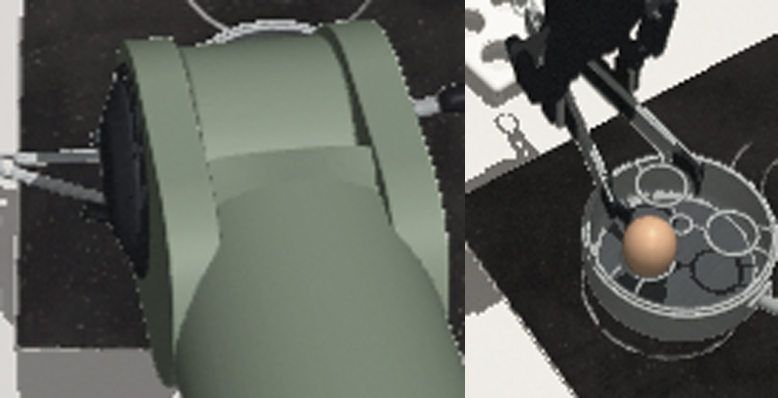

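```bash
python3 - <<'E'
from h import *
print(proj('scene',(.5527,-.2383,.1564)),at('scene',(357.3,308.6),.1564))
E
python3 -m inch '[[-0.0017,0.0007,0.01,0,0,0,0.36],[0,0,0,0,0,0,0.36],[0,0,0,0,0,0,0.36]]'; python3 go.py .5637 -.1416 .068 1.465
```

```text
(np.float64(355.8), np.float64(305.8)) [ 0.551  -0.2459  0.1564]
clock: 20.1
position: [0.5635, -0.1428, 0.1308]
tool_rot: [-3.141, -0.0, 1.466]
force: [-0.8, 0.6, -0.4]
grip_width: 0.0547
finger_force: 6.5
tool shift [0.0012 0.0001 0.0628] turn [-0.0009 -0.0002  0.0007] clock 20.1 q [ 0.41  0.6  -0.38  1.79  0.29  0.81 -0.21]
```

```bash
python3 - <<'E'
from h import *
def comps(f,box,th):
    h=cv2.cvtColor(cv2.imread(f),cv2.COLOR_BGR2GRAY); x0,y0,x1,y1=box; d=(h[y0:y1,x0:x1]<th).astype(np.uint8)
    n,l,s,c=cv2.connectedComponentsWithStats(d,connectivity=8); 
    return [((c[i]+[x0,y0]).round(1),(s[i]+[x0,y0,0,0,0]).tolist()) for i in range(1,n) if s[i][4]>8]
for f,b,th in(('pics/t0.png',(325,295,360,345),85),('pics/s0.png',(225,285,285,320),60),('pics/t4.png',(328,300,355,348),95),('pics/s4.png',(234,265,275,292),60)):
    print(f); [print('  ',x) for x in comps(f,b,th)]
E
```

```text
pics/t0.png
   (array([342.3, 302.8]), [335, 300, 15, 6, 32])
   (array([337.7, 338.5]), [331, 335, 15, 8, 37])
pics/s0.png
   (array([271.3, 295.8]), [267, 291, 9, 13, 47])
   (array([243.1, 308.4]), [241, 302, 6, 12, 35])
   (array([283.3, 313.1]), [282, 311, 3, 5, 11])
pics/t4.png
   (array([342.3, 308.8]), [335, 306, 17, 6, 39])
   (array([338.4, 340.7]), [330, 337, 18, 8, 51])
   (array([328.6, 345.6]), [328, 343, 3, 5, 9])
pics/s4.png
   (array([266. , 271.3]), [261, 265, 10, 15, 50])
   (array([241.2, 283.1]), [238, 275, 8, 14, 50])
```

```bash
python3 - <<'E'
from h import *
print(tri((340.0,320.65),(257.2,302.1)),tri((340.35,324.75),(253.6,277.2)))
print(tri((342.3,302.8),(271.3,295.8)),tri((342.3,308.8),(266.,271.3)),tri((337.7,338.5),(243.1,308.4)),tri((338.4,340.7),(241.2,283.1)))
print(proj('scene',(.4182,-.0123,.1113)),proj('scene',(.4185,-.0121,.012)))
E
```

```text
(array([ 0.4184, -0.0092,  0.0124]), np.float64(0.0025)) (array([ 0.4193, -0.0092,  0.111 ]), np.float64(0.001))
(array([ 0.458 , -0.0135,  0.0154]), np.float64(0.003)) (array([ 0.452 , -0.0125,  0.1152]), np.float64(0.0013)) (array([ 0.3791, -0.0051,  0.0097]), np.float64(0.0013)) (array([ 0.3866, -0.006 ,  0.107 ]), np.float64(0.0002))
(np.float64(254.0), np.float64(278.1)) (np.float64(258.3), np.float64(302.9))
```

```bash
python3 -m inch '[[0,0,0.01,0,0,0,0.36],[0,0,0.015,0,0,0,0.36],[0,0,0,0,0,0,0.36]]'; python3 -m inch '[[0,0,0.01,0,0,0,0.36],[0,0,0.01,0,0,0,0.36],[0,0,0,0,0,0,0.36]]';python3 -m inch '[[0,0,0.01,0,0,0,0.36],[0,0,0.008,0,0,0,0.36],[0,0,0,0,0,0,0.36],[0,0,0,0,0,0,0.36]]';  python3 go.py .5632 -.1428 .068 1.465
python3 - <<'E'
from h import *
S=snap('scene','s6')
cv2.imwrite('pics/s6c.png',cv2.resize(S[265:365,300:420],(720,600),interpolation=2)[...,::-1])
E
```

```text
clock: 20.4
position: [0.5625, -0.1426, 0.1039]
tool_rot: [-3.138, -0.0, 1.466]
force: [-0.8, 1.1, -1.2]
grip_width: 0.0547
finger_force: 6.5
clock: 20.7
position: [0.563, -0.1427, 0.0848]
tool_rot: [-3.14, -0.0, 1.466]
force: [-0.5, -0.7, -1.3]
grip_width: 0.0549
finger_force: 6.5
clock: 21.1
position: [0.5637, -0.1428, 0.0681]
tool_rot: [-3.141, -0.0, 1.466]
force: [0.2, 0.5, -0.9]
grip_width: 0.0542
finger_force: 6.5
tool shift [-0.0001 -0.0005  0.0001] turn [-0.0004 -0.0001  0.0008] clock 21.1 q [ 0.38  0.69 -0.34  1.82  0.34  0.69 -0.25]
```

View pics/s6c.png

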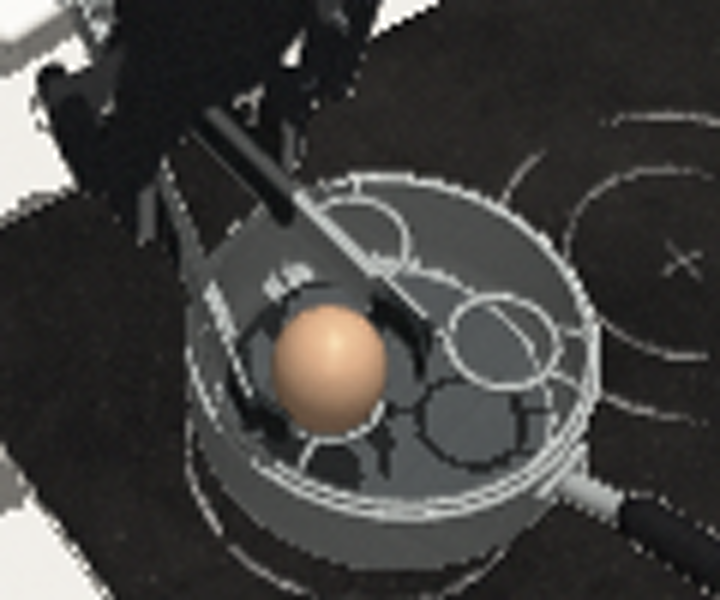

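The crop shows the egg (≈(355,325) in the image) between the two heads, which are at ≈(343,332) and (368,318). No contact forces show. Now I close the tongs.

```bash
python3 -m inch '[[0,0,0,0,0,0,0.39],[0,0,0,0,0,0,0.42],[0,0,0,0,0,0,0.45],[0,0,0,0,0,0,0.47],[0,0,0,0,0,0,0.47]]' 22; python3 -m inch '[[0,0,0,0,0,0,0.6],[0,0,0,0,0,0,0.6],[0,0,0,0,0,0,0.6],[0,0,0,0,0,0,0.6]]' 22
```

```text
clock: 21.65
position: [0.5635, -0.1429, 0.0683]
tool_rot: [-3.141, 0.0, 1.466]
force: [-2.5, -0.1, -0.3]
grip_width: 0.0456
finger_force: 11.1
clock: 22.05
position: [0.5637, -0.1428, 0.0683]
tool_rot: [-3.141, -0.0, 1.466]
force: [-2.2, -0.2, 0.2]
grip_width: 0.044
finger_force: 25.4
```

```bash
python3 -m inch '[[0,0,-0.005,0,0,0,0.6],[0,0,-0.01,0,0,0,0.6],[0,0,-0.01,0,0,0,0.6],[0,0,-0.01,0,0,0,0.6],[0,0,-0.015,0,0,0,0.6]]'; python3 -m inch '[[0,0,-0.015,0,0,0,0.6],[0,0,-0.015,0,0,0,0.6],[0,0,-0.015,0,0,0,0.6],[0,0,-0.015,0,0,0,0.6],[0,0,-0.01,0,0,0,0.6]]';python3 -m inch '[[0,0,0,0,0,0,0.6],[0,0,0,0,0,0,0.6],[0,0,0,0,0,0,0.6],[0,0,0,0,0,0,0.6]]'
python3 - <<'E'
from h import *
S=snap('scene','s7'); T=snap('top','t7')
print([x for x in blobs('scene',S,(4,55,60),(17,200,255),100)])
print(proj('scene',(.554,-.24,.073+.12)))
s=telemetry.observe(); print(s['position'],s['force'],s['finger_force'],np.abs(s['qd']).max())
print([x for x in blobs('top',T,(4,70,60),(16,200,255),100)])
E
```

```text
clock: 22.55
position: [0.5636, -0.1428, 0.1193]
tool_rot: [-3.141, -0.0, 1.466]
force: [-0.3, 0.3, -1.5]
grip_width: 0.0435
finger_force: 25.4
clock: 23.05
position: [0.564, -0.1429, 0.19]
tool_rot: [3.141, 0.0, 1.466]
force: [-0.2, 0.7, -2.1]
grip_width: 0.0439
finger_force: 25.3
clock: 23.45
position: [0.5635, -0.1427, 0.1877]
tool_rot: [-3.141, -0.0, 1.466]
force: [-0.8, 0.7, -2.9]
grip_width: 0.0435
finger_force: 25.3
[([270.8, 216.8], [247, 196, 51, 43, 966]), ([358.5, 292.7], [348, 282, 21, 24, 360])]
(np.float64(357.8), np.float64(295.6))
[ 0.56358566 -0.14274013  0.18783433] [ 0.41271774  0.25053809 -1.6364878 ] 25.326460622569016 0.002162765267193533
[([189.9, 126.3], [164, 120, 49, 16, 558]), ([214.2, 221.7], [204, 212, 21, 20, 326]), ([236.4, 249.5], [227, 240, 20, 20, 317])]
```

```bash
python3 -c "
from h import *
print(bot.job_done())"
```

```text
the job is handed in; nothing more can be done
None
```

I stood both cool eggs upright in the wooden stand and handed the job in at about 24 s, with the hot egg held in the closed tongs about 12 cm above its ring over the steamer pan.

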